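# Load a reference filter into a spectrophotometer with cross-action tongs

### The arm

A 7-joint arm with a two-finger parallel gripper is mounted at the origin on the work surface. World frame = base frame: x ahead of the robot, y to its left, z up, the work surface at z = 0. Lengths are in m, angles in rad, forces in N, time in s.
With the tool pointing down it reaches from about 0.425 to 0.825 m from the base axis. Payload 3.6 kg.
Tool frame: the origin (TCP) lies midway between the tips of the shut fingers; the grasp point (between the pads) lies 19 mm behind it; z points along the fingers, y is the line along which they close (so a half turn about z gives the same grasp; the last joint's range is limited). The gripper opens to 93 mm and grips with 3 to 60 N. Pads are 15 mm wide; open, the fingers measure 128 mm over their backs; the gripper's body (75 mm by 188 mm) begins 65 mm behind the grasp point.
Start: joints at [-1.359, 0.615, -0.013, 1.423, 0.008, 1.103, -0.04], TCP at [0.153, 0.632, 0.219] pointing down, gripper open.
Joint ranges: [-3.12, 3.12], [-0.3, 2.06], [-1.34, 1.32], [0.26, 2.42], [-1.36, 4.5], [0.01, 1.98], [-2.84, 2.84]. Speed limits (rad/s): [2.79, 2.79, 3.14, 3.14, 3.14, 3.14, 3.14].

### API

Orientations are given as [roll, pitch, yaw] about the fixed x, y, z axes, in that order (R = Rz(yaw) Ry(pitch) Rx(roll)).
In Python, from workcell import * gives the robot as it stands. Calls block until the motion is done:
- reach(position, orientation): joint-space move of the TCP to a pose.
- move_straight(position, attitude=None, feed=0.15): straight line of the TCP; attitude=None keeps the orientation; feed is the mean speed in m/s.
- move_j(angles): joint-space move.
- grip(opening): finger opening in m; the grip force is fixed at half the most; returns when the fingers have stopped.
- sleep(seconds).
- solve_ik(position, orientation): joint angles nearest the present ones, or None.
- get_image(name): name is "scene" or "top" or "wrist"; returns a dict with "frame" (480x640x3 uint8, red, green, blue), "fx", "fy", "cx", "cy" (pixels), "k1" (the pictures are not rectified: a ray, as slopes to the right and down, at radius r is drawn at 1 + k1 r^2 times it, then the intrinsics apply), "R" (3x3) and "t" (3): a world point X has camera coordinates R X + t. Camera axes: x right, y down, z forward; pixel columns grow to the right and rows downward; lengths in m; the calibration is good to about 2 mm. A picture is of the moment at which its call begins. There is no depth.
A pose or a line that the arm cannot do raises MotionError and nothing moves.
- sign_off(): hands the job in; it is judged then, once.
Readings, each from a call of its own:
- read_clock(): time.
- read_joints(): joint angles.
- read_joint_velocities(): joint speeds.
- read_tau(): joint torques, N m.
- read_ee_pos(): TCP position.
- read_eef_rot(): TCP orientation.
- read_ft_force(): force on the tool from outside, world axes, zero at the start.
- read_torque(): the same for the moment, N m.
- read_width(): finger opening in m.
- read_grip_force(): force on a finger pad.
Only numpy, scipy, OpenCV 4.12 (cv2) and the standard library are available. Lean on these libraries where they do the work, as an engineer would, in place of code of your own. Each camera call takes 0.05 s, during which the arm holds its last target. There are 200 camera calls.

### The job

Take the spring tongs from their stand, squeeze them open and let them close on the green-topped glass filter, and carry it in them from its case into the well of the spectrophotometer's cell holder with its windows facing along the beam. With the closed tips press the filter down past the leaf spring until you feel it bottom, and seat it firmly, with about 9 N and never more than 12 N, then stand the tongs back in their stand. Never touch the green filter with the fingers, and leave the other two filters, the brown bottle and the white jar where they are.

Things in the scene. Friction and masses are not known exactly. Their poses are not given: they have to be found in the camera images.
- tongs: Steel cross-action tongs, 152 mm long, 62 g, tips down in their stand. Origin: grip centre, between the two black ribbed grips; z up along the tongs; y: line along which the grips are squeezed and the jaws open. Tips 100 mm below it, tail 52 mm above. Grips 13 mm wide (x), 13 mm below to 17 mm above it, 25.5 mm over both when closed, 17 mm squeezed. Finger rests, 37 mm wide, 21.5 mm below it.
- tongs_left (a joint): Opening angle of one arm of the tongs (the other mirrors it): 0 closed and empty, about 0.044 rad closed on a filter, 0.085 rad fully open. The spring keeps the jaws shut until the grips are squeezed with about 11 N; about 24 N opens them fully, to a stop. So a squeeze of 5 to 8 N only holds the tongs, and 28 N surely opens them.
- tongs_tips (a point): Centre of the underside of the closed jaws. Jaws: white, each 10 mm wide (x), 4 mm thick (y), 12 mm tall, flat below; closed they meet in one foot 10 x 8 mm, fully open they stand 24 mm apart. With the hand holding by 6 N they press a filter with about 4 N a side, so it may slip in them when pushed with 4 to 6 N.
- tongs_stand: White block 56 x 50 x 50 mm (x, y, z), fixed to the bench. Origin: centre of its underside.
- stand_pocket (a point): Centre of the floor of the one rectangular pocket in the stand, 12 mm above the bench. The pocket is 14.5 mm (x) by 16 mm (y) and 38 mm deep with a 3 mm chamfer; the tongs' lower end, 10.5 x 11 mm, stands in it with its tips on this floor and its y along the pocket's y.
- filter_case: Wooden block 108 x 46 x 40 mm, fixed to the bench, with three 15.5 mm square wells, 30 mm deep, in a row along its x, 34 mm apart. Origin: centre of its underside. Each well holds a filter upright, 22 mm of it standing out; which filter stands in which well varies.
- green_filter: Glass reference filter in a square metal body 12.5 x 12.5 x 52 mm, about 20 g; lower 42 mm black, top 10 mm green. Origin: its centre, 26 mm above its underside; z up. Small round green windows in its +x and -x faces, 15 mm above the underside; its +y and -y faces are plain.
- amber_filter: The same with an amber top; to be left in its well. Origin: its centre.
- grey_filter: The same with a light grey top; to be left in its well. Origin: its centre.
- spectro: Ivory spectrophotometer, 360 x 420 mm, fixed to the bench, deck 140 mm above it (behind the compartment a slid-back dark cover stands 20 mm higher). Origin: centre of its underside. Its open black sample compartment, 110 mm (x) by 130 mm (y), has its centre 90 mm to -x and 120 mm to -y of the origin; the cell holder stands in the middle of it.
- cell_holder: Aluminium block 36 x 36 x 60 mm in the sample compartment, top 95 mm above the bench. Origin: centre of its underside. Well: 13.9 (x) by 15.0 mm (y), 1.8 mm chamfer, with a height-adjustable floor, set anywhere from 30 to 44 mm below the mouth: not listed, hard to see, to be felt. Home, a filter stands out 8 to 22 mm.
- cell_mouth (a point): Point at the top face of the cell holder over the centre of a seated filter, 1.25 mm to -y of the well's centre; z up, x along the beam. A brass leaf spring in the +y side narrows the well to 10.9 mm from 15 mm below the mouth on and presses the filter to the -y wall with 3.5 N: sliding it down takes some 2 to 5 N. Let the filter enter 0.75 mm to +y of this point.
- brown_bottle: Brown glass bottle, 52 mm across, 110 mm tall, loose on the bench. Origin: centre of its underside.
- salt_jar: White jar with a blue lid, 44 mm across, 60 mm tall, loose on the bench. Origin: centre of its underside.
Mind the look-alikes: they are no part of the job. Leave any orange look-alike of the tongs_stand alone. Of the things shaped like the tongs, the steel one is meant.

How it is judged:
By the outcome, as a careful person would: the job done as asked, in the order asked, and still so for the second after the job is handed in, with the robot touching nothing.
It also fails if it takes over 72 s, if anything falls off the work surface, if the arm or the gripper's body presses on something with over 40 N, if the wrist force passes 120 N, or if a joint passes its speed limit or range.

## Working session

There is one attempt and no reset: what is moved stays moved. The work goes in short steps, each a Python script; the robot and the scene stay as the last script left them, time stands still between calls to the robot, and variables do not carry over. Pictures are saved under pics/ and viewed, at most 10 in all, crops included, and the job is handed in when it is done.

```bash
ls; mkdir -p pics; python3 - <<'E'
from workcell import *
import cv2, numpy as np, pickle
for n in ["scene","top","wrist"]:
    d=get_image(n); pickle.dump(d,open(f"pics/{n}0.pkl","wb"))
    cv2.imwrite(f"pics/{n}0.png",d["frame"][:,:,::-1])
    C=-d["R"].T@d["t"]; print(n,d["fx"],d["cx"],d["cy"],d["k1"],C.round(3),d["R"].round(2).tolist())
print(read_clock(),read_ee_pos(),read_eef_rot(),read_width(),read_ft_force())
E
```

```text
pics
scene 433.76729589277045 319.36462222750856 239.3922932829186 -0.03604875650089397 [0.907 0.12  0.825] [[-0.43, 0.9, 0.0], [0.77, 0.36, -0.53], [-0.48, -0.23, -0.85]]
top 489.6659315233657 327.7436287491349 240.3338653131443 0.0017732686727676779 [ 0.379 -0.061  1.191] [[-0.02, -1.0, -0.01], [-0.99, 0.02, -0.14], [0.14, 0.0, -0.99]]
wrist 345.49770181748585 316.86309690182406 238.83653110555562 -0.05602476908489077 [0.084 0.648 0.384] [[0.24, 0.97, -0.0], [0.94, -0.23, 0.25], [0.25, -0.06, -0.97]]
0.15 [0.152925   0.63111734 0.21775034] [-3.13958201e+00  9.82657191e-06  2.90391047e+00] 0.0930926824028329 [-0.70528774  0.73108749  0.22459699]
```

View pics/scene0.png

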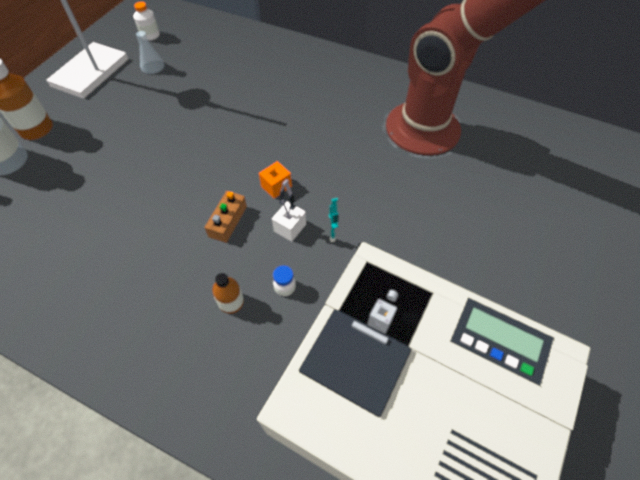

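View pics/top0.png

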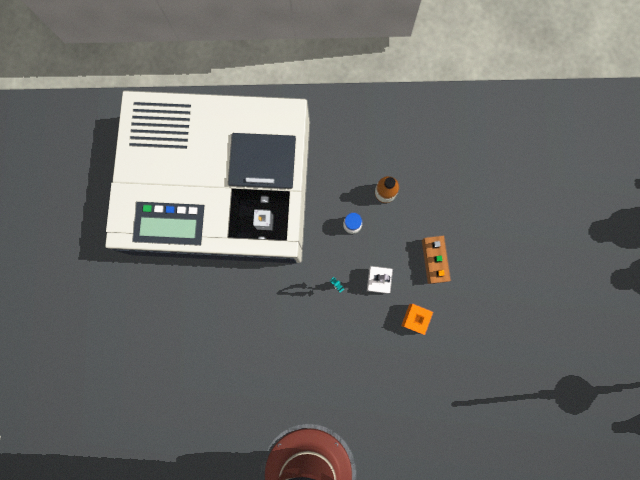

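The scene view shows the orange decoy stand at (275,180), the white stand with the steel tongs at (290,215) and teal decoy tongs at (334,218). The case is at (227,215), the cell holder at (382,315), the jar at (284,280) and the bottle at (228,292). In the top view the green filter is the middle one at (439,259), the stand is at (380,280) and the cell holder at (263,218).

```bash
cat > h.py <<'E'
from workcell import *
import cv2, numpy as np, pickle, math
def snap(n,f=None):
    d=get_image(n)
    if f: pickle.dump(d,open(f"pics/{f}.pkl","wb")); cv2.imwrite(f"pics/{f}.png",d["frame"][:,:,::-1])
    return d
def ray(d,uv):
    p=np.array([(uv[0]-d["cx"])/d["fx"],(uv[1]-d["cy"])/d["fy"]]); q=p.copy()
    for _ in range(20): q=p/(1+d["k1"]*(q@q))
    R=np.array(d["R"]); return -R.T@d["t"], R.T@np.array([q[0],q[1],1])
def onz(d,uv,z):
    C,v=ray(d,uv); return C+v*(z-C[2])/v[2]
def proj(d,X):
    c=np.array(d["R"])@X+d["t"]; q=c[:2]/c[2]; q=q*(1+d["k1"]*(q@q))
    return np.array([q[0]*d["fx"]+d["cx"],q[1]*d["fy"]+d["cy"]])
E
python3 - <<'E'
from h import *
d=pickle.load(open("pics/top0.pkl","rb")); s=pickle.load(open("pics/scene0.pkl","rb"))
for n,a,b,z in [("green",(439,259),(224,209),.062),("grey",(437,245),(217,219),.062),("amber",(441,273),(231,196),.062),("stand",(380,280),(290,214),.05),("holder",(263,218),(383,312),.095),("teal",(337,285),(334,240),0),("jar",(353,221),(283,272),.06),("bottle",(390,184),(222,281),.11)]:
    print(n,onz(d,a,z).round(3),onz(s,b,z).round(3))
w=pickle.load(open("pics/wrist0.pkl","rb"))
from scipy.spatial.transform import Rotation as Ro
Rt=Ro.from_euler("xyz",[-3.13958,0,2.90391]).as_matrix()
print("cam in tool",Rt.T@(-w["R"].T@w["t"]-np.array([.152925,.631117,.21775])), "\n",(w["R"]@Rt).round(4), w["R"].shape)
q=read_joints()
for p,y in [((.66,-.15,.3),0),((.66,-.15,.3),1.57),((.66,-.15,.3),-1.57),((.66,-.15,.3),3.14),((.66,.2,.3),3.14),((.66,.2,.3),0)]: print(p,y,solve_ik(p,[math.pi,0,y]))
E
```

```text
green [ 0.485 -0.311  0.062] [ 0.493 -0.304  0.062]
grey [ 0.518 -0.308  0.062] [ 0.522 -0.303  0.062]
amber [ 0.453 -0.314  0.062] [ 0.456 -0.309  0.062]
stand [ 0.44  -0.175  0.05 ] [ 0.436 -0.173  0.05 ]
holder [0.583 0.091 0.095] [0.584 0.095 0.095]
teal [ 0.432 -0.075  0.   ] [ 0.427 -0.07   0.   ]
jar [ 0.578 -0.115  0.06 ] [ 0.574 -0.116  0.06 ]
bottle [ 0.653 -0.198  0.11 ] [ 0.66  -0.194  0.11 ]
cam in tool [ 7.07519828e-02  9.24392399e-05 -1.65871654e-01] 
 [[-1.300e-03  1.000e+00 -5.000e-04]
 [-9.670e-01 -1.400e-03 -2.549e-01]
 [-2.549e-01  2.000e-04  9.670e-01]] (3, 3)
(0.66, -0.15, 0.3) 0 [-0.26484319  0.77891628  1.03434115  1.21909687 -0.65151329  1.47876514
 -0.89090343]
(0.66, -0.15, 0.3) 1.57 [-0.15292267  0.68664178  0.71706471  1.21490605 -0.43720137  1.39141544
  0.52274487]
(0.66, -0.15, 0.3) -1.57 [-0.29088883  0.81583385  1.13336673  1.22002559 -0.7217464   1.51651064
 -2.41200608]
(0.66, -0.15, 0.3) 3.14 [-0.01044296  0.63190712  0.40064802  1.20923696 -0.23860199  1.34558366
  1.94234891]
(0.66, 0.2, 0.3) 3.14 [-0.37178295  0.63476348  0.09291778  1.15659263 -0.05638545  1.35263572
  1.28453104]
(0.66, 0.2, 0.3) 0 [-0.67947833  0.72472658  0.77611405  1.16955074 -0.48840783  1.42719279
 -1.54060862]
```

```bash
python3 - <<'E'
from h import *
reach([.56,.09,.25],[math.pi,0,math.pi/2]); snap("wrist","w1"); print(read_clock(),read_ee_pos())
reach([.46,-.235,.28],[math.pi,0,math.pi/2]); snap("wrist","w2"); print(read_clock(),read_ee_pos(),read_joints())
E
```

```text
2.6083 [0.55984241 0.09149705 0.24977257]
3.95 [ 0.46115507 -0.23312517  0.27962642] [ 0.03330606  0.38608027  0.5670432   1.7224622  -0.22989259  1.10032881
  0.67570342]
```

View pics/w2.png

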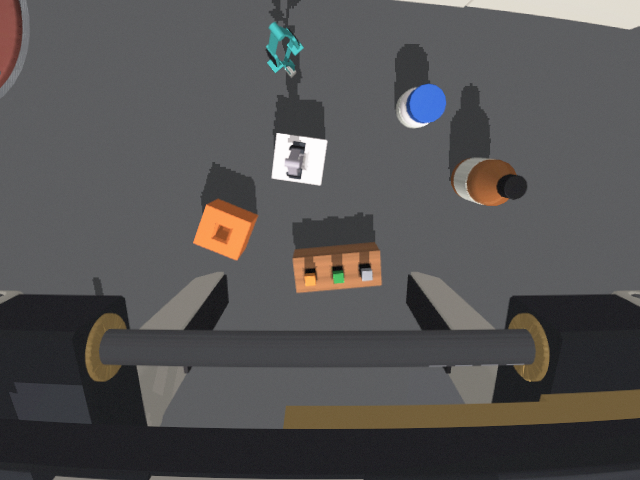

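View pics/w1.png

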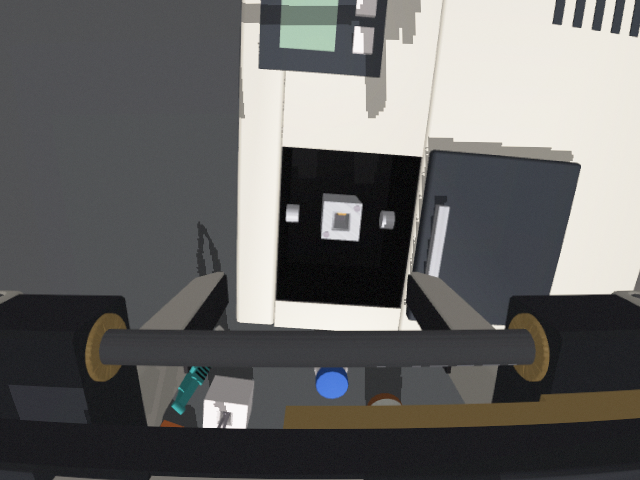

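```bash
python3 - <<'E'
from h import *
P=math.pi
reach([.46,-.285,.2],[P,0,P/2]); a=snap("wrist","w3")
reach([.46,-.2,.21],[P,0,-P/2]); b=snap("wrist","w4")
print(read_clock(),read_joints())
t=[(.44,-.175,.05),(.485,-.31,.062)]
for d in (a,b): print([proj(d,np.array(x)).round() for x in t])
def crop(d,c,h=75): 
    u,v=proj(d,np.array(c)).round().astype(int); print(u-h,v-h); v=max(v,h);u=max(u,h)
    return cv2.resize(d["frame"][v-h:v+h,u-h:u+h],(300,300),interpolation=cv2.INTER_CUBIC)
im=np.vstack([np.hstack([crop(d,x,37) for x in t]) for d in (a,b)])
cv2.imwrite("pics/c1.png",im[:,:,::-1])
E
```

```text
6.2667 [ 1.07866504  0.63110868 -1.14606724  1.83688849  0.64520899  1.10837132
  2.83515089]
[array([293., 103.]), array([344., 257.])]
[array([337., 248.]), array([287., 101.])]
256 66
307 220
300 211
250 64
```

View pics/c1.png

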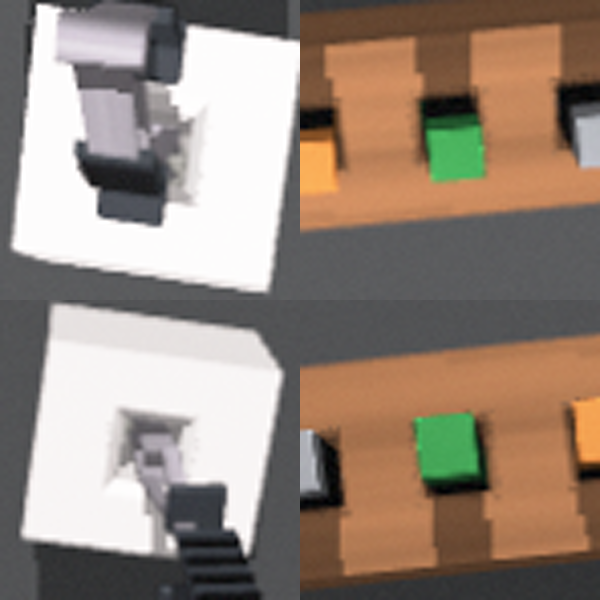

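The crops show the stand's top square, rotated about −8°. The tongs' grips lie along the stand's y, with the tail at (282,75) in w3. The green filter sits squarely in the middle well and the case is at about +7°.

```bash
cat >> h.py <<'E'
def blob(d,mask,near):
    n,l,s,c=cv2.connectedComponentsWithStats(mask.astype(np.uint8))
    i=min((i for i in range(1,n) if s[i,4]>25),key=lambda i:np.hypot(*(c[i]-near)))
    return l==i,c[i],s[i,4]
def rect(d,m,z):
    cs=max(cv2.findContours(m.astype(np.uint8),0,1)[0],key=len)[:,0].astype(float)
    w=np.array([onz(d,p,z)[:2] for p in cs],np.float32)
    (c,sz,a)=cv2.minAreaRect(w*1000); return np.round(c,1),np.round(sz,1),round(a,1)
E
python3 - <<'E'
from h import *
a,b=[pickle.load(open(f"pics/w{i}.pkl","rb")) for i in (3,4)]
for d in (a,b):
    f=d["frame"].astype(int); r,g,bb=f[...,0],f[...,1],f[...,2]
    hsv=cv2.cvtColor(d["frame"],cv2.COLOR_RGB2HSV)
    for n,X,mk in [("stand",(.44,-.175,.05),(hsv[...,1]<30)&(hsv[...,2]>225)),("green",(.485,-.31,.062),(g>r+50)&(g>bb+30)),
        ("amber",(.453,-.314,.062),(r>215)&(g>120)&(bb<90)),("grey",(.52,-.307,.062),(hsv[...,1]<45)&(hsv[...,2]>125))]:
        m,c,ar=blob(d,mk,proj(d,np.array(X))); print(n,c.round(1),ar,onz(d,c,X[2]).round(4),rect(d,m,X[2]))
print("tail z.16",onz(a,(282,75),.16))
# grips / tail in b
c=proj(b,np.array([.435,-.177,.13])).round().astype(int); print(c)
h=45; u,v=c; im=b["frame"][v-h:v+h,u-h:u+h]
cv2.imwrite("pics/c2.png",cv2.resize(np.hstack([im,a["frame"][50:140,250:340]]),None,fx=4,fy=4)[:,:,::-1])
E
```

```text
stand [296.7 105.8] 2677 [ 0.4428 -0.1771  0.05  ] (array([ 440.2, -174.6]), array([51.3, 55.8]), 82.0)
green [344.8 256.6] 189 [ 0.4859 -0.31    0.062 ] (array([ 486., -310.]), array([12.2, 13.8]), 5.9)
amber [308.5 260.3] 138 [ 0.4525 -0.3136  0.062 ] (array([ 452.9, -314.3]), array([11.7, 13. ]), 90.0)
grey [381.7 254. ] 167 [ 0.52   -0.3076  0.062 ] (array([ 519.8, -307.6]), array([12.1, 11.8]), 2.5)
stand [335.2 240.7] 2443 [ 0.4419 -0.1824  0.05  ] (array([ 440. , -178.1]), array([57.6, 55.5]), 82.0)
green [285.9  99.6] 215 [ 0.4861 -0.311   0.062 ] (array([ 486.1, -310.9]), array([12.2, 12.3]), 5.3)
amber [324.8  95.3] 212 [ 0.4527 -0.3144  0.062 ] (array([ 452.8, -314.4]), array([11.9, 12.4]), 6.6)
grey [246.4 103.7] 209 [ 0.5202 -0.3079  0.062 ] (array([ 520.2, -307.8]), array([12. , 12.2]), 5.3)
tail z.16 [ 0.44087884 -0.17351357  0.16      ]
[350 275]
```

View pics/c2.png

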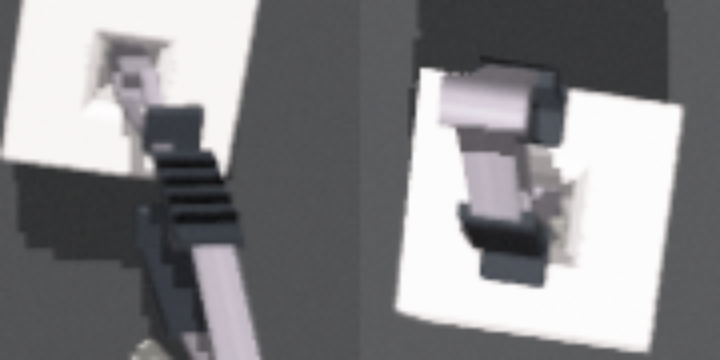

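```bash
python3 - <<'E'
from h import *
P=math.pi; y=math.radians(-8)
p=[.441,-.174]
print(solve_ik(p+[.25],[P,0,y]),solve_ik(p+[.092],[P,0,y]))
grip(.05); reach(p+[.22],[P,0,y]); print(read_clock(),read_joints().round(2))
f0=read_ft_force(); move_straight(p+[.092]); print(read_clock(),read_ee_pos(),f0,read_ft_force(),read_joints().round(2))
for w in [.03,.027,.026,.0255,.025]:
    grip(w); print(w,read_width(),read_grip_force(),read_clock(),(read_ft_force()-f0).round(2))
    if read_grip_force()>4.5: break
E
```

```text
[-0.41685552  0.50568178  1.13861979  1.88492804 -0.51938316  1.08910116
 -0.78275569] [-0.33763516  0.82467158  1.13159295  2.08013555 -0.98561502  0.92279235
 -0.34384393]
10.1 [-0.4   0.56  1.14  1.93 -0.59  1.04 -0.71]
11.1 [ 0.44145095 -0.17450832  0.09260266] [ 0.28426492 -0.09856461  0.4150097 ] [0.74354403 1.34568655 0.3511102 ] [-0.25  0.71  0.92  2.08 -0.84  0.78 -0.51]
0.03 0.03045230183742964 0.0 11.6667 [-0.42  1.05 -0.71]
0.027 0.027424758309565696 7.022608215920627 11.95 [-0.69  0.25 -0.63]
```

```bash
python3 - <<'E'
from h import *
f0=read_ft_force()
for w in [.0265,.0262]:
    grip(w); print(w,read_width(),read_grip_force(),read_clock(),read_ft_force().round(2),read_ee_pos())
    if read_grip_force()>7: break
snap("wrist","w5")
snap("scene","s5")
E
```

```text
0.0265 0.027326959091647854 11.630710721947253 12.1667 [-0.2   0.36  0.42] [ 0.44098744 -0.17409406  0.09199212]
```

View pics/w5.png

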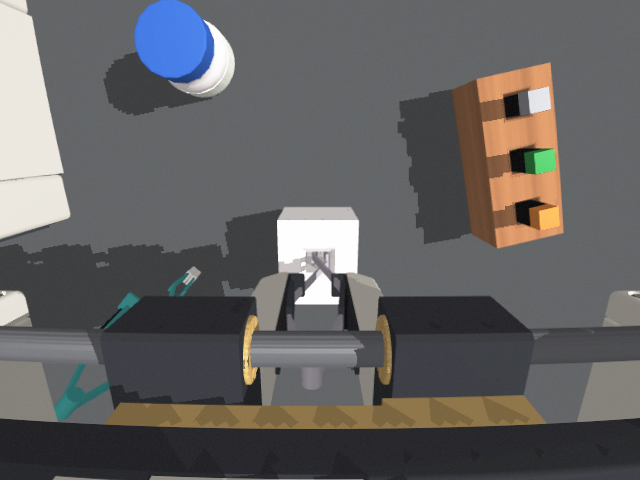

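The fingers hold the steel tongs at the grips, seen at (320,260) in the stand, and the green filter is visible at (540,160). I'll relax the squeeze to about 7 N, lift, and go above the filter.

```bash
python3 - <<'E'
from h import *
P=math.pi
grip(.027); print(read_width(),read_grip_force())
move_straight([.441,-.174,.19],feed=.12); print(read_clock(),read_width(),read_grip_force(),read_ft_force().round(2))
reach([.486,-.3106,.185],[P,0,math.radians(5.5)]); sleep(.2)
a=snap("wrist","w6"); b=snap("scene","s6"); snap("top","t6"); print(read_clock(),read_ee_pos(),read_eef_rot(),read_grip_force())
u,v=proj(a,np.array([.486,-.3106,.08])).round().astype(int);print(u,v)
A=a["frame"][v-60:v+60,u-60:u+60]
u,v=proj(b,np.array([.486,-.3106,.08])).round().astype(int);print(u,v)
B=b["frame"][v-60:v+60,u-60:u+60]
cv2.imwrite("pics/c3.png",cv2.resize(np.hstack([A,B]),None,fx=3.3,fy=3.3,interpolation=2)[:,:,::-1])
E
```

```text
0.02720196415623541 7.1049394039437175
13.45 0.02723658100740969 7.070960212731734 [ 0.01 -0.04 -0.84]
14.4333 [ 0.48636127 -0.30943313  0.18503511] [-3.14107618e+00 -1.55399704e-04  9.75949314e-02] 7.070882798871025
320 238
222 201
```

View pics/c3.png

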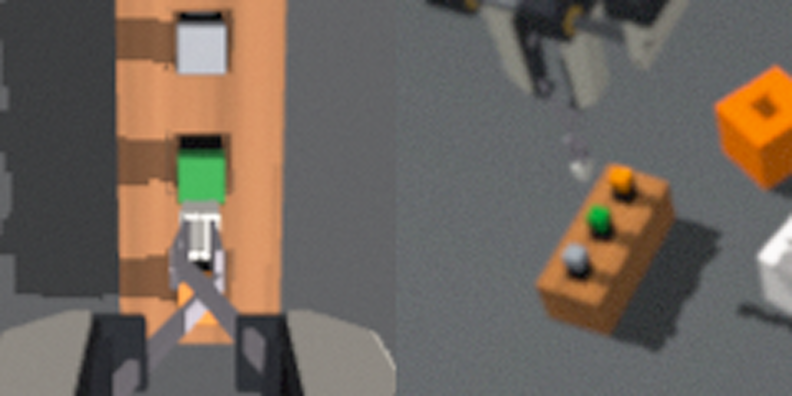

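Crop: closed jaws in the wrist view at about (321,250), their lower front edge near row 241. They line up with the green top's column (321).

```bash
python3 - <<'E'
from h import *
a=pickle.load(open("pics/w6.pkl","rb")); b=pickle.load(open("pics/s6.pkl","rb"))
hsv=cv2.cvtColor(a["frame"],cv2.COLOR_RGB2HSV)
print(a["frame"][228:275:2,321].tolist()); print(a["frame"][244,306:338].mean(1).round().astype(int).tolist())
for X in [(.4914,-.3094,.105),(.4814,-.3094,.105),(.4914,-.3094,.117)]: print(proj(a,np.array(X)))
for X in [(.4914,-.3054,.105),(.4914,-.3134,.105)]: print(proj(a,np.array(X)))
print(proj(b,np.array([.4864,-.3094,.105])),proj(b,np.array([.4864,-.3094,.117])))
E
```

```text
[[75, 187, 96], [75, 186, 96], [75, 187, 95], [74, 186, 94], [76, 188, 97], [98, 175, 112], [157, 154, 148], [174, 171, 164], [226, 223, 217], [185, 181, 174], [186, 182, 176], [184, 180, 174], [185, 182, 176], [241, 239, 235], [175, 171, 166], [16, 17, 14], [102, 86, 75], [110, 104, 110], [109, 105, 110], [108, 104, 110], [111, 106, 111], [170, 163, 171], [223, 204, 204], [250, 183, 119]]
[156, 158, 157, 156, 152, 152, 153, 152, 178, 161, 184, 210, 224, 225, 206, 222, 244, 230, 208, 240, 221, 155, 142, 144, 147, 147, 150, 154, 157, 158, 158, 159]
[319.41198503 239.44241318]
[318.08529472 252.39970689]
[319.49730685 243.80522975]
[313.99665471 238.93088937]
[324.82327793 239.95354549]
[219.81084202 193.65356815] [218.70759673 190.07695949]
```

```bash
python3 - <<'E'
from h import *
a=pickle.load(open("pics/w6.pkl","rb")); f=a["frame"].astype(int)
m,c,ar=blob(a,(f[...,1]>f[...,0]+50)&(f[...,1]>f[...,2]+30),np.array([321,230])); print("green",onz(a,c,.062),rect(a,m,.062))
grip(.012); print(read_width(),read_grip_force(),read_clock())
move_straight([.486,-.3106,.13],feed=.1); sleep(.1)
print(read_ee_pos(),read_ft_force().round(2),read_clock(),read_width())
snap("wrist","w7"); F=read_ft_force()
for w in [.0225,.023]:
    grip(w); print(w,read_width(),read_grip_force(),read_ft_force().round(2),read_clock())
    if read_grip_force()<8: break
E
```

```text
green [ 0.48762175 -0.31092849  0.062     ] (array([ 487.7, -310.9]), array([12.4, 11.2]), 5.6)
0.01775537455447374 29.999822080135345 14.7667
[ 0.48634292 -0.31119879  0.13079658] [-0.87 -0.73 -0.84] 15.5667 0.01800371270867392
0.0225 0.022379081972555538 0.017912855255417526 [-0.19  0.82  0.05] 15.9167
```

```bash
python3 - <<'E'
from h import *
for w in [.022,.0218,.0216,.0214,.0212]:
    grip(w); print(w,read_width(),read_grip_force(),read_ft_force().round(2),read_clock())
    if read_grip_force()>5: break
E
```

```text
0.022 0.021884669291740898 5.060979053378105 [0.04 0.46 1.05] 16.1333
```

```bash
python3 - <<'E'
from h import *
move_straight([.486,-.3106,.24],feed=.12); sleep(.1)
a=snap("wrist","w8"); b=snap("scene","s8"); print(read_ee_pos(),read_grip_force(),read_width(),read_clock(),read_ft_force().round(2))
u,v=proj(a,np.array([.486,-.3106,.14])).round().astype(int);print(u,v)
A=a["frame"][v-60:v+60,u-60:u+60]
u,v=proj(b,np.array([.486,-.3106,.14])).round().astype(int);print(u,v)
B=cv2.resize(b["frame"][v-30:v+30,u-30:u+30],(120,120))
cv2.imwrite("pics/c4.png",cv2.resize(np.hstack([A,B]),None,fx=3.3,fy=3.3,interpolation=2)[:,:,::-1])
E
```

```text
[ 0.48579754 -0.31030906  0.23927919] 5.120685026049614 0.02233670235918745 17.4 [ 1.07 -0.5  -0.73]
318 239
216 183
```

View pics/c4.png

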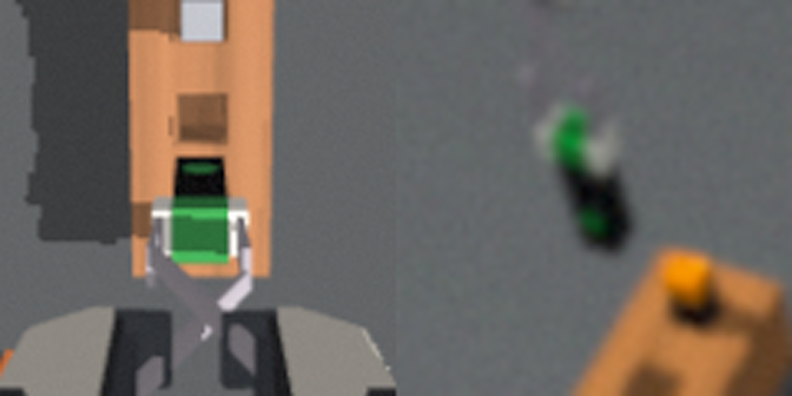

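The windows are visible on the tool +x face at crop (201,168), so no quarter turn is needed. The filter hangs straight and centred in the jaws. Now the holder's pose from w1.

```bash
python3 - <<'E'
from h import *
a=pickle.load(open("pics/w1.pkl","rb")); f=a["frame"]
cv2.imwrite("pics/c5.png",cv2.resize(f[185:250,310:375],None,fx=9,fy=9,interpolation=2)[:,:,::-1])
hsv=cv2.cvtColor(f,cv2.COLOR_RGB2HSV)
for t in (150,180,200):
    m,c,ar=blob(a,(hsv[...,2]>t)&(np.abs(np.indices(f.shape[:2])[0]-217)<35)&(np.abs(np.indices(f.shape[:2])[1]-341)<30),np.array([342,217])); print(t,c,ar,rect(a,m,.095))
# compartment dark region edges at deck height
m,c,ar=blob(a,hsv[...,2]<40,np.array([342,280])); print(ar,rect(a,m,.14))
E
```

```text
150 [340.86097152 220.08961474] 1194 (array([582.2,  95.8]), array([36.3, 36. ]), 86.2)
180 [340.93989071 219.98816029] 1098 (array([582.2,  95.9]), array([35.5, 35.6]), 86.0)
200 [341.01476793 220.14451477] 948 (array([582.2,  95.9]), array([35. , 35.1]), 85.9)
17555 (array([582.3,  96.1]), array([128.4, 108.3]), 86.1)
```

View pics/c5.png

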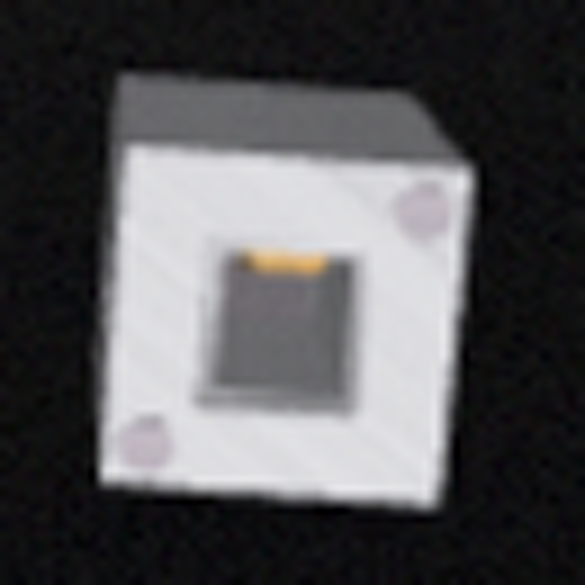

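The holder crop shows the well centred in the block. The brass spring is on the image-up (+y) side, the holder yaw is about −3.9°, and the beam is along x. From here on I'll work with numbers only.

```bash
cat > m.py <<'E'
from h import *
def pos(n=15):
    return np.mean([read_ee_pos() for _ in range(n)],0)
def edges(d,p,yaw,z,half=.00625,tag=""):
    """signed subpixel edges of black filter front face (tool +x) near bottom"""
    g=d["frame"].astype(float).mean(2); c,s=math.cos(yaw),math.sin(yaw)
    W=lambda dx,dy,dz: np.array([p[0]+c*dx-s*dy,p[1]+s*dx+c*dy,z+dz])
    def line(A,B,n=121):
        out=[]
        for t in np.linspace(0,1,n):
            q=proj(d,A+(B-A)*t); out.append(cv2.getRectSubPix(g.astype(np.float32),(1,1),tuple(map(float,q)))[0,0])
        return np.array(out)
    return W,line
E
python3 - <<'E'
from m import *
P=math.pi
t0=read_clock(); print(pos(),read_clock()-t0,read_grip_force())
a=pickle.load(open("pics/w8.pkl","rb"))
W,line=edges(a,(.486,-.3106),math.radians(5.5),.12)
print("bottom x profile (front, +-12mm)",line(W(-.006,0,0),W(.018,0,0),25).round())
for dz in (.004,.012): print("lateral",line(W(.00625,-.012,dz),W(.00625,.012,dz),25).round())
move_straight([.486,-.3106,.30],feed=.2)
y=math.radians(-3.9)
c=np.array([.5823,.0954])+0.0005*np.array([math.sin(y),-math.cos(y)])
move_straight([c[0],c[1],.30],[P,0,y],feed=.25); 
move_straight([c[0],c[1],.232],feed=.15); sleep(.2)
a=snap("wrist","w9"); print(c,pos(),read_eef_rot(),read_clock(),read_grip_force(),read_width())
W,line=edges(a,c,y,.112)
print("bottom x profile",line(W(-.006,0,0),W(.018,0,0),25).round())
for dz in (.004,.012): print("lateral",line(W(.00625,-.012,dz),W(.00625,.012,dz),25).round())
W,line=edges(a,(.5823,.0954),y,.095)
print("holder +x edge",line(W(.012,.0,0),W(.024,0,0),25).round())
for s in (1,-1): print("holder y edge",s,line(W(.010,s*.012,0),W(.010,s*.024,0),25).round())
E
```

```text
[ 0.48579754 -0.31030906  0.23927919] 0.0 5.120685026049614
bottom x profile (front, +-12mm) [ 57.  43.  21.  13.  12.   9.   8.  22.  51.  55.  36.  17. 100. 153.
 149. 129.  97.  74.  74.  79.  83.  88.  90.  91.  89.]
lateral [160. 158. 156. 151. 149. 142. 102.  50.  41.  40.  43.  44.  44.  43.
  42.  45.  43.  43.  91. 146. 158. 159. 157. 154. 150.]
lateral [160. 158. 157. 153. 150. 145.  98.  32.  33.  44.  49.  48.  49.  48.
  50.  48.  35.  18.  81. 141. 158. 159. 157. 154. 150.]
[0.58226599 0.09490116] [0.58280511 0.09468663 0.23303424] [-3.14127126e+00 -1.88413582e-03 -6.80666313e-02] 20.5167 5.12038841843605 0.02218305656422118
bottom x profile [ 57.  52.  34.  16.  15.  15.  13.  14.  29.  56.  54.  30.  19.  85.
 117. 115. 115. 136. 190. 220. 222. 222. 222. 222. 222.]
lateral [222. 224. 224. 222. 192.  92.  19.  11.  14.  15.  22.  23.  23.  23.
  17.  13.  13.  83. 160. 170. 196. 211. 152. 137. 140.]
lateral [219. 220. 223. 225. 208. 109.  16.  27.  49.  58.  63.  62.  60.  59.
  50.  32.  16.  82. 150. 176. 192. 143. 136. 137. 137.]
holder +x edge [222. 223. 223. 222. 222. 222. 222. 222. 222. 222. 219. 212. 190. 162.
 140. 122. 123. 124. 125. 127. 129. 123. 115. 112. 109.]
holder y edge 1 [217. 214. 211. 212. 213. 215. 216. 217. 218. 219. 213. 205. 170. 130.
  63.  16.  16.  16.  18.  17.  14.  15.  16.  16.  17.]
holder y edge -1 [222. 222. 222. 223. 223. 223. 223. 223. 224. 224. 187. 144.  84.  39.
  22.  15.  15.  16.  17.  18.  18.  17.  17.  18.  18.]
```

```bash
cat >> m.py <<'E'
def cross(v,lo,hi,rising):
    """index where v crosses mid level lo/hi first time"""
    m=(lo+hi)/2; s=v if rising else -v; m=m if rising else -m
    for i in range(len(v)-1):
        if s[i]<m<=s[i+1]: return i+(m-s[i])/(s[i+1]-s[i])
def rel(a,c,y,zb):
    """filter and holder-centre positions in holder frame relative to c, same view"""
    W,line=edges(a,c,y,zb)
    L=[]
    for dz in (.004,.008,.012):
        v=line(W(.00625,-.012,dz),W(.00625,0,dz),121); w=line(W(.00625,0,dz),W(.00625,.012,dz),121)
        L.append((-.012+cross(v,20,222,False)*1e-4, cross(w,15,155,True)*1e-4))
    v=line(W(.003,0,0),W(.012,0,0),91); fx=.003+cross(v,20,116,True)*1e-4-.00625
    W,line=edges(a,c,y,.095)
    hx=.012+cross(line(W(.012,0,0),W(.026,0,0),141),222,125,False)*1e-4-.018
    H=[s*(.012+cross(line(W(.010,s*.012,0),W(.010,s*.026,0),141),16,220,False)*1e-4) for s in (1,-1)]
    L=np.array(L); return dict(fy=(L.sum(1)/2*1e3).round(2),fw=((L[:,1]-L[:,0])*1e3).round(2),fx=round(fx*1e3,2),hx=round(hx*1e3,2),hy=round(sum(H)*500,2),hw=round((H[0]-H[1])*1e3,2))
E
python3 - <<'E'
from m import *
y=math.radians(-3.9); c=np.array([.58227,.0949])
print(rel(pickle.load(open("pics/w9.pkl","rb")),c,y,.113))
n=c+[-.0003,.0014]
move_straight([n[0],n[1],.227],feed=.05); sleep(.2)
a=snap("wrist","w10"); print(pos(),read_clock(),read_ft_force().round(2)); print(rel(a,n,y,.107))
E
```

```text
{'fy': array([-1.08, -1.03, -1.01], dtype=float32), 'fw': array([12.24, 12.21, 12.08], dtype=float32), 'fx': np.float32(0.67), 'hx': np.float32(0.27), 'hy': np.float32(0.94), 'hw': np.float32(36.3)}
[0.58202975 0.09623065 0.22706432] 21.0167 [ 0.26  0.06 -0.44]
{'fy': array([-0.99, -0.89, -0.82], dtype=float32), 'fw': array([13.49, 13.51, 13.45], dtype=float32), 'fx': np.float32(-0.23), 'hx': np.float32(0.72), 'hy': np.float32(-0.47), 'hw': np.float32(36.3)}
```

```bash
cat > ins.py <<'E'
from m import *
def F(n=4):
    o=[]
    for _ in range(n): o.append(read_ft_force()); sleep(.01)
    return np.mean(o,0)
E
python3 - <<'E'
from ins import *
n=np.array([.5824,.0963])
move_straight([n[0],n[1],.225],feed=.05); sleep(.1); f0=F(8); print("f0",f0.round(2),pos())
z=.225
while z>.2005:
    z-=.003; move_straight([n[0],n[1],z],feed=.06); f=F()-f0
    print(round(z,4),f.round(2),read_ee_pos().round(4))
    if abs(f[2])>2.5 or np.hypot(f[0],f[1])>3: break
print(read_clock(),read_width(),read_grip_force())
E
```

```text
f0 [-0.26  0.   -0.71] [0.58243019 0.09627437 0.2250249 ]
0.222 [ 0.37 -0.16  0.11] [0.5823 0.0964 0.2218]
0.219 [0.19 0.44 0.16] [0.5823 0.0964 0.2188]
0.216 [ 0.14 -0.43 -0.32] [0.5823 0.0963 0.2158]
0.213 [0.12 0.26 0.11] [0.5823 0.0963 0.2128]
0.21 [ 0.84 -0.15 -0.13] [0.5823 0.0962 0.2099]
0.207 [ 0.52 -0.63 -0.77] [0.5823 0.0962 0.2068]
0.204 [ 0.51 -0.11  0.47] [0.5825 0.0962 0.204 ]
0.201 [ 0.16 -0.58  2.18] [0.5825 0.0962 0.2011]
0.198 [ 0.24 -0.85  1.92] [0.5823 0.0963 0.1978]
23.9833 0.022413242103394796 5.269197598099709
```

```bash
python3 - <<'E'
from ins import *
f0=np.array([-.26,0,-.71]); n=np.array([.5824,.0957]); z=.198
while z>.1865:
    z-=.002; move_straight([n[0],n[1],z],feed=.04); f=F()-f0
    print(round(z,4),f.round(2),read_ee_pos().round(4),round(read_grip_force(),1))
    if abs(f[2])>5 or np.hypot(f[0],f[1])>4: break
a=snap("wrist","w11"); g=a["frame"].astype(int)
m,c,ar=blob(a,(g[...,1]>g[...,0]+40)&(g[...,1]>g[...,2]+25),proj(a,np.array([.582,.095,.12]))); print(c,ar,rect(a,m,z-.08+.012),read_clock())
E
```

```text
0.196 [0.34 0.08 2.14] [0.5823 0.0958 0.1959] 5.2
0.194 [ 0.5  -0.15  2.51] [0.5823 0.0958 0.1939] 5.2
0.192 [ 0.89 -0.4   2.23] [0.5823 0.0957 0.1918] 5.2
0.19 [ 0.58 -0.16  2.5 ] [0.5823 0.0957 0.1898] 5.2
0.188 [ 0.34 -0.52  2.1 ] [0.5823 0.0957 0.1878] 5.2
0.186 [ 0.4  -0.81  1.99] [0.5822 0.0957 0.1858] 5.2
[318.44512195 247.50914634] 328 (array([584.3,  94.8]), array([12. , 13.9]), 86.0) 25.7333
```

```bash
python3 - <<'E'
from ins import *
grip(.012); print(read_width(),read_grip_force(),read_clock(),F().round(2))
move_straight([.5824,.0957,.208],feed=.06)
grip(.0275); print(read_width(),read_grip_force())
for w in (.0272,.027,.0268):
    if read_grip_force()>5.5: break
    grip(w); print(w,read_width(),read_grip_force())
sleep(.2)
a=snap("wrist","w12"); g=a["frame"].astype(int); print(read_clock(),F(8).round(2),pos())
m,c,ar=blob(a,(g[...,1]>g[...,0]+40)&(g[...,1]>g[...,2]+25),proj(a,np.array([.584,.095,.118])))
print(c,ar,rect(a,m,.118),proj(a,np.array([.5823,.0943,.118])))
hv=cv2.cvtColor(a["frame"],cv2.COLOR_RGB2HSV); q=proj(a,np.array([.5874,.0957,.132])); print("jaw front pred",q)
u,v=q.round().astype(int); print(hv[v+3,u-12:u+13,2].tolist(),hv[v-12:v+14,u,2].tolist())
E
```

```text
0.017646669750287183 29.99989628791809 26.0 [ 0.5  -0.45 -0.22]
0.027638911956004673 2.3796277612564154
0.0272 0.02749366173330113 5.022045557561796
0.027 0.027366146258910342 7.021674608113244
27.6333 [-0.04 -0.16 -0.42] [0.5824066  0.09571002 0.20802016]
[319.51006711 236.26845638] 149 (array([584.8,  94.6]), array([12.2, 13.4]), 82.2) [319.31706926 242.19410624]
jaw front pred [317.03559805 240.62373775]
[136, 137, 157, 198, 210, 206, 174, 215, 199, 160, 192, 183, 191, 204, 241, 242, 202, 151, 202, 201, 172, 160, 153, 167, 208] [12, 10, 75, 90, 85, 139, 160, 161, 161, 154, 153, 151, 161, 214, 207, 191, 192, 168, 154, 157, 154, 155, 158, 159, 160, 172]
```

```bash
python3 - <<'E'
from ins import *
f0=F(8); z=.208; x,yy=.5824,.0957; log=[]; mx=0
move_straight([x,yy,.201],feed=.05); z=.201
def fz(n=4):
    return (F(n)-f0)[2]
while z>.170:
    f=fz(3); log.append((round(z*1e3,2),round(f,1)))
    if f>4.5: break
    z-=.001 if f<1.2 else .0006
    move_straight([x,yy,z],feed=.02)
print(log,read_clock(),read_ee_pos(),read_width(),read_grip_force(),(F()-f0).round(2))
E
```

```text
[(201.0, np.float64(0.7)), (200.0, np.float64(0.4)), (199.0, np.float64(0.0)), (198.0, np.float64(-0.1)), (197.0, np.float64(2.7)), (196.4, np.float64(4.1)), (195.8, np.float64(3.8)), (195.2, np.float64(3.5)), (194.6, np.float64(3.2)), (194.0, np.float64(3.7)), (193.4, np.float64(3.1)), (192.8, np.float64(4.2)), (192.2, np.float64(4.0)), (191.6, np.float64(3.1)), (191.0, np.float64(3.7)), (190.4, np.float64(3.5)), (189.8, np.float64(3.8)), (189.2, np.float64(3.9)), (188.6, np.float64(3.5)), (188.0, np.float64(3.6)), (187.4, np.float64(3.9)), (186.8, np.float64(3.8)), (186.2, np.float64(3.3)), (185.6, np.float64(3.2)), (185.0, np.float64(3.5)), (184.4, np.float64(4.0)), (183.8, np.float64(6.3))] 35.2333 [0.58281349 0.09560235 0.18434756] 0.026827432230465995 6.996249309740961 [-0.23  0.32  6.15]
```

```bash
python3 - <<'E'
from ins import *
b=-.42; z=.1838; x,yy=.5824,.0957
for i in range(8):
    f=F(6)[2]-b; print(round(z*1e3,2),round(f,2))
    if f>8.7: break
    z-=.0002 if f<8 else .0001
    move_straight([x,yy,z],feed=.01)
sleep(.3); print(F(6).round(2),read_clock(),read_ee_pos())
E
```

```text
183.8 5.62
183.6 5.86
183.4 6.4
183.2 7.41
183.0 8.06
182.9 8.11
182.8 8.61
182.7 8.83
[-0.23 -0.14  8.41] 37.7667 [0.58354921 0.09542953 0.18425213]
```

```bash
python3 - <<'E'
from ins import *
P=math.pi
move_straight([.5824,.0957,.30],feed=.12); a=snap("wrist","w13"); t=snap("top","t13")
move_straight([.441,-.174,.30],[P,0,math.radians(-8)],feed=.22)
move_straight([.441,-.174,.155],feed=.12); sleep(.15); f0=F(6); print(f0.round(2),pos(),read_clock())
snap("wrist","w14")
z=.155
while z>.096:
    z-=.012; z=max(z,.096); move_straight([.441,-.174,z],feed=.08); f=F()-f0; print(round(z,3),f.round(2))
    if abs(f[2])>3 or np.hypot(f[0],f[1])>4: break
print(read_clock())
E
```

```text
[ 0.21 -0.26 -0.69] [ 0.44128303 -0.17408587  0.15542111] 42.0833
0.143 [0.18 0.74 0.38]
0.131 [0.09 0.6  0.26]
0.119 [ 0.08 -0.02  0.65]
0.107 [0.06 0.3  0.21]
0.096 [-0.5   0.2   0.54]
43.7917
```

```bash
python3 - <<'E'
from ins import *
z=.096; b=-.69
while z>.0895:
    f=F()[2]-b; print(round(z,4),round(f,2))
    if f>2: break
    z-=.001; move_straight([.441,-.174,z],feed=.03)
for w in (.03,.05): grip(w); sleep(.1)
print(F().round(2),read_clock())
move_straight([.441,-.174,.21],feed=.12); sleep(.1)
print(F().round(2)); snap("wrist","w15"); 
E
```

```text
0.096 0.21
0.095 0.04
0.094 0.19
0.093 -0.41
0.092 0.4
0.091 6.36
[-0.59  0.06  0.03] 46.3417
[ 0.22  0.4  -0.59]
```

```bash
python3 - <<'E'
from m import *
P=math.pi
move_straight([.441,-.174,.26],feed=.2)
reach([.56,.09,.25],[P,0,P/2]); sleep(.2); a=snap("wrist","w16"); s=snap("scene","s16"); t=snap("top","t16"); print(read_clock())
g=a["frame"].astype(int); c0=proj(a,np.array([.5822,.0945,.104])); m,c,ar=blob(a,(g[...,1]>g[...,0]+40)&(g[...,1]>g[...,2]+25),c0)
print("green top",c0,c,ar,rect(a,m,.104))
for n in ("scene","top"):
    o=pickle.load(open(f"pics/{n}0.pkl","rb"))["frame"].astype(int); d={"scene":s,"top":t}[n]
    for nm,X in [("stand",(.44,-.175,.05)),("tail",(.441,-.174,.15)),("amber",(.4528,-.3144,.062)),("grey",(.52,-.3077,.062)),("green well",(.486,-.3106,.062)),("jar",(.576,-.115,.05)),("bottle",(.656,-.196,.08))]:
        u,v=proj(d,np.array(X)).round().astype(int); D=np.abs(d["frame"][v-12:v+13,u-12:u+13].astype(int)-o[v-12:v+13,u-12:u+13]).mean(2); print(n,nm,D.mean().round(1),(D>40).sum())
E
```

```text
49.5333
green top [341.41012517 220.24153642] [341.87817259 219.68020305] 197 (array([582.6,  95.2]), array([13.8, 12.6]), 84.8)
scene stand 6.6 19
scene tail 4.6 0
scene amber 4.8 17
scene grey 7.5 46
scene green well 11.1 71
scene jar 2.4 0
scene bottle 3.4 0
top stand 12.0 53
top tail 11.6 50
top amber 7.6 12
top grey 7.4 5
top green well 13.8 72
top jar 6.1 0
top bottle 5.3 0
```

```bash
python3 -c "
from workcell import *
print(sign_off(),read_clock())"
```

```text
the job is handed in; nothing more can be done
the job is handed in; nothing more can be done
```

I handed the job in before the 72 s limit (the last clock reading was 49.5 s): the green filter is seated in the cell holder at about 8.8 N with its windows along the beam, the tongs are back in their stand, and the final camera check showed the other filters, bottle and jar in place.

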